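# Stopper the flask and tip the fittings into the tote's corner

## Robot

A 6-joint arm with a two-finger parallel gripper is mounted at the origin on the work surface. World frame = base frame: x ahead of the robot, y to its left, z up, the work surface at z = 0. Lengths are in m, angles in rad, forces in N, time in s.
With the tool pointing down it reaches from about 0.35 to 0.975 m from the base axis. Payload 4.9 kg.
Tool frame: the origin (TCP) lies midway between the tips of the shut fingers; the grasp point (between the pads) lies 19 mm behind it; z points along the fingers, x is the direction in which the jaws open and shut, and the axes are right-handed (so a half turn about z gives the same grasp; the last joint's range is limited). The gripper opens to 85 mm and grips with 20 to 120 N. Pads are 22 mm wide; open, the fingers measure 114 mm over their backs; the gripper's body (76 mm by 85 mm) begins 54 mm behind the grasp point. The pads swing forward as they close: fully open they stand 13 mm farther back than shut.
Start: joints at [1.136, 0.053, 1.613, -0, 1.476, -0.119], TCP at [0.194, 0.594, 0.231] pointing down, gripper open.
Joint ranges: [-3.01, 3.01], [-1.01, 2.22], [0.06, 2.58], [-1.02, 4.17], [0.09, 2.62], [-3.14, 3.14]. Speed limits (rad/s): [2.57, 2.57, 3.14, 3.14, 3.14, 3.14].

## Interface

Orientations are given as a rotation vector (axis times angle).
In Python, from station import ctrl gives the robot as it stands.
- The arm moves only by the tool step_arm, never from a script. Its argument "increments" is text: rows parted by semicolons, each of 6 numbers parted by spaces: the shift along the tool's x, y, z as a fraction of full scale, then the turn, a rotation vector about the tool's x, y, z as a fraction of full scale. In form: x y z rx ry rz; .... A call has 1 to 12 rows; each row shifts and turns the commanded pose from where the row before left it, along the tool's axes as they then stand; what a row does not reach is not made up. Full scale, the value 1, is 0.025 m for a shift and 0.1 rad for a turn. A row lasts 1/12 s, in which the tool goes at most 41.7 mm and 7.16 degrees, less where a joint would pass 70% of its speed; a pose out of reach is approached as far as the arm can. A call with a number of a shift or a turn outside -1 to 1 is refused whole. A call with a gripper value outside its range is refused whole. "fingers" is the opening, from -1 (shut) to 1 (fully open), so that 0 is half open, set as the call begins (left out, the last holds). The fingers move at their own pace and stop on an object; "newtons" is the grip in N (left out, the last holds). Time passes only in rows, so rows that do not move let the fingers close. It gives the time, the measured TCP pose, the force and the opening at its end, in the units of the state.
- ctrl.get_obs(): the state, without advancing time (a new reading comes with each control period).
- ctrl.get_image(name): name is "side" or "top" or "wrist"; returns a dict with "pixels" (384x512x3 uint8, red, green, blue), "intrinsics" (3x3 intrinsics, pixels), "distortion" ([k1, k2, p1, p2, k3] as OpenCV has them; the pictures are not rectified), "eye" and "orientation" of the camera in the world. Camera axes: x right, y down, z forward; pixel columns grow to the right and rows downward; lengths in m; the calibration is good to about 2 mm. A picture is of the moment at which its call begins. There is no depth.
- ctrl.finish_job(): hands the job in, once; it reports no verdict.
The state is a dict: "t": time; "q": joint angles; "dq": joint speeds; "effort": joint torques, N m; "tool_pos": TCP position; "tool_rot": TCP orientation; "contact_force": force on the tool from outside, world axes, zero at the start; "wrist_torque": the same for the moment, N m; "opening": finger opening in m.
Only numpy, scipy, OpenCV 4.12 (cv2) and the standard library are available. Lean on these libraries where they do the work, as an engineer would, in place of code of your own. Each camera call takes 0.05 s, during which the arm holds its last target.

## Task

The conical flask's stopper was left in the parts tote among the loose steel fittings: set it fully home, upright, in the flask's neck and let go of it. Then take the tote by its grip post and tip it up about 30 to 35 degrees, straight over the corner diagonally opposite the post, so that all four fittings slide together into that corner and none leaves the tote. Leave the other things on the bench where they are, and finish while still holding the tote tilted and still by your grip alone, not leaning on anything but the bench.

Things in the scene. Friction and masses are not known exactly. Their poses are not given: they have to be found in the camera images.
- tote: Grey plastic tote, open on top, loose: 170 x 140 mm outside, 36 tall, walls and floor 4 mm. Origin: centre of the underside; z up. Its x axis runs along the rectangle's DIAGONAL, from the gathering corner (outer, x -110 mm, y 0) to the corner with the grip post (x +110); long walls run 39.5 degrees clockwise (from above) of x. Other corners: x 20, y -108 and x -20, y 108. 0.22 to 0.37 kg.
- tote_grip (a point): Point to grip on the tote's upright grip post, the only part above its rim: at x 115, y 0, z 62 mm in the tote's frame, on the post's centre line. The post is rectangular, 14 mm thick along the tote's y and 26 mm along its x; its top is 80 mm above the tote's underside. Axes as the tote's.
- tote_corner (a point): The gathering corner, diagonally opposite the grip post: the inner corner of the tote on its floor (x = -104 mm, y = 0, z = 4 mm in the tote's frame).
- stopper: White plastic stopper, upright on its narrow end on the tote's floor among the fittings. Origin: centre of the narrow end; z up to the head. Tapered plug 30 mm long, 24 mm across at the end, 29.6 mm under the head; then a round head 38 mm across, 26 mm tall (z 30 to 56 mm), the part to grip. 30 to 60 g.
- flask: Clear glass conical flask standing loose and open on the bench to one side of the tote (left or right): 82 mm across at the foot, narrowing from 10 mm to 88 mm height to a straight neck 38 mm across outside, 135 mm tall in all. Origin: centre of its underside, z up. Weighs 0.24 to 0.39 kg.
- flask_mouth (a point): Centre of the flask's open mouth, at the height of its rim, 135 mm above the bench. The bore is 32 mm across and straight for 47 mm down. The stopper is fully home when its head rests on the rim, its narrow end 30 mm below this point.
- nut0: One of four alike loose steel hexagon fittings lying flat in the tote: 25 mm across the corners, 12 mm tall, 25 g. Origin: centre of its underside. They are slippery: friction 0.07 to 0.11 on the low-friction tote, so they slide, also along its walls, from about 15 degrees of tilt.
- nut1: One of four alike loose steel hexagon fittings lying flat in the tote: 25 mm across the corners, 12 mm tall, 25 g. Origin: centre of its underside.
- nut2: One of four alike loose steel hexagon fittings lying flat in the tote: 25 mm across the corners, 12 mm tall, 25 g. Origin: centre of its underside.
- nut3: One of four alike loose steel hexagon fittings lying flat in the tote: 25 mm across the corners, 12 mm tall, 25 g. Origin: centre of its underside.
- beaker: Bystander, to be left where it is: open straight glass beaker, 74 mm across, 100 mm tall. Origin: centre of its underside.
- reagent_bottle: Bystander, to be left where it is: clear round bottle with a blue cap, 68 mm across, 150 mm tall. Origin: centre of its underside.
- jar: Bystander, to be left where it is: low amber jar with a black lid, 60 mm across, 75 mm tall. Origin: centre of its underside.
- spanner: Bystander, to be left where it is: steel spanner lying flat. Origin: centre of its underside.
- tip_box: Bystander, to be left where it is: white flat box, 85 x 120 x 55 mm. Origin: centre of its underside.
- wash_stand: Bystander, to be left where it is: small tube shaker: dark base plate 90 x 100 mm with a white drum on it, 67 mm tall. Origin: centre of its underside.

How it is judged:
By the outcome, as a careful person would: the job done as asked, in the order asked, and still so for the second after the job is handed in, while the arm keeps its last pose, push and grip.
It also fails if it takes over 48 s, if anything falls off the work surface, if the arm or the gripper's body presses on something with over 40 N, if the wrist force passes 120 N, or if a joint passes its speed limit or range.

## Working session

There is one attempt and no reset: what is moved stays moved. The work goes in short steps, Python scripts to look and compute and a tool call to move; the robot and the scene stay as the last step left them, time stands still between calls to the robot, and variables do not carry over. Pictures are saved under pics/ and viewed, and the job is handed in when it is done.

Besides the shell and the picture viewer there is one more tool, called after ">>>" as a command line: name --argument value ..., lists and objects as JSON in quotes. step_arm: Moves the arm, as the interface text tells. Shift numbers are shares of 0.025 m and turn numbers shares of 0.1 rad, none past 1 either way. Its arguments: {"type":"object","properties":{"increments":{"type":"string"},"fingers":{"type":"number"},"newtons":{"type":"number"}},"required":["increments"]}

```bash
ls; mkdir -p pics; cat > h.py <<'E'
import numpy as np, cv2
from station import ctrl
from scipy.spatial.transform import Rotation as R
def snap(n,f):
    im=ctrl.get_image(n); cv2.imwrite('pics/'+f+'.png',im['pixels'][:,:,::-1])
    np.savez('pics/'+f+'.npz',**{k:np.array(v) for k,v in im.items()}); return im
def load(f): return dict(np.load('pics/'+f+'.npz'))
def rot(im):
    o=np.array(im['orientation'],float)
    return R.from_rotvec(o).as_matrix() if o.size==3 else o.reshape(3,3)
def rays(im,px):
    px=np.array(px,float).reshape(-1,1,2)
    u=cv2.undistortPoints(px,np.array(im['intrinsics'],float),np.array(im['distortion'],float)).reshape(-1,2)
    d=np.c_[u,np.ones(len(u))]@rot(im).T
    return np.array(im['eye'],float),d
def onz(im,px,z):
    e,d=rays(im,px); s=(z-e[2])/d[:,2]; return e+s[:,None]*d
def proj(im,P):
    M=rot(im); P=np.array(P,float).reshape(-1,3)
    p,_=cv2.projectPoints(P,cv2.Rodrigues(M.T)[0],-M.T@np.array(im['eye'],float),np.array(im['intrinsics'],float),np.array(im['distortion'],float)); return p.reshape(-1,2)
def tri(obs):
    A=np.zeros((3,3));b=np.zeros(3)
    for im,px in obs:
        e,d=rays(im,[px]); d=d[0]/np.linalg.norm(d[0]); Q=np.eye(3)-np.outer(d,d); A+=Q;b+=Q@e
    return np.linalg.solve(A,b)
E
python3 - <<'E'
from h import *
print(ctrl.get_obs())
for n in ['top','side','wrist']:
    im=snap(n,n+'0'); print(n,im['eye'],im['orientation'],im['intrinsics'],im['distortion'])
E
```

```text
pics
{'t': 0.0, 'q': array([ 1.13602724e+00,  5.33611627e-02,  1.61431357e+00, -1.82434743e-05,
        1.47598694e+00, -1.18989540e-01]), 'dq': array([-3.17881646e-05,  1.13537089e-03, -1.11595922e-03, -1.18411053e-03,
        1.54254327e-03, -2.28632382e-05]), 'effort': array([-1.80513933e-03, -3.93651080e+01, -3.70186615e+01, -2.15442674e-04,
        6.79506571e-03, -1.05506899e-05]), 'tool_pos': array([0.19383013, 0.5935231 , 0.23004866]), 'tool_rot': array([ 2.54226607,  1.84392287, -0.00282396]), 'contact_force': array([-0.44220424,  0.62139344,  0.43699983]), 'wrist_torque': array([-0.01884198, -0.01742197, -0.01123489]), 'opening': 0.08527897267917685}
top [0.31984409 0.02239989 1.2805323 ] [-2.15105211  2.11304557 -0.18803271] [[450.57013637   0.         252.88772102]
 [  0.         450.57013637 192.29750219]
 [  0.           0.           1.        ]] [-0.10349259  0.          0.          0.          0.        ]
side [0.43984621 0.84926894 0.6565573 ] [-0.19189432  2.72876203 -1.45628443] [[371.13901659   0.         256.08731872]
 [  0.         371.13901659 188.8673295 ]
 [  0.           0.           1.        ]] [-0.11227913  0.          0.          0.          0.        ]
wrist [0.13135521 0.61430921 0.37353973] [2.36512282 1.7144388  0.2249999 ] [[329.23610761   0.         258.80448547]
 [  0.         329.23610761 199.22275157]
 [  0.           0.           1.        ]] [0.01866897 0.         0.         0.         0.        ]
```

View pics/top0.png

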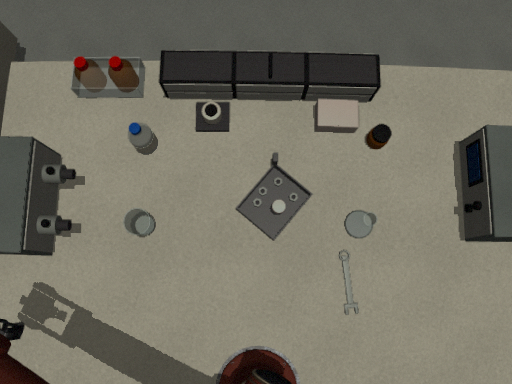

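View pics/side0.png

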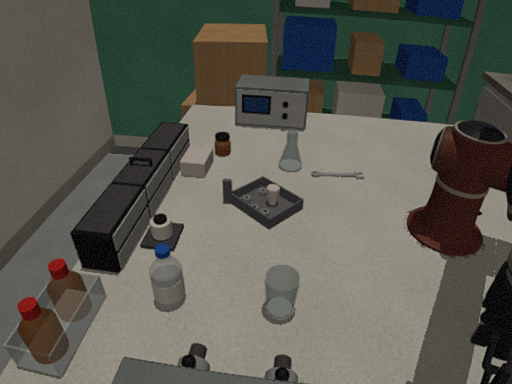

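View pics/wrist0.png

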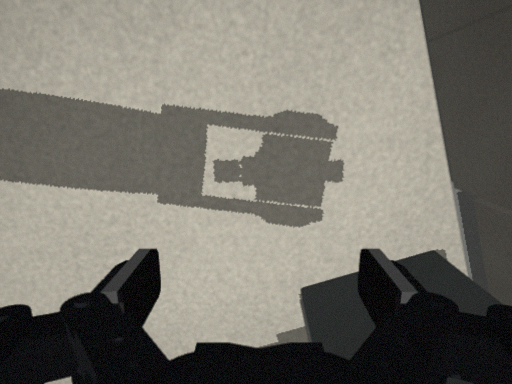

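The top view shows the tote around (274,203), with the post at (275,158), the gathering corner near (274,240) and the stopper at (279,206). The flask is at (359,224), which the side view confirms at (290,155). The beaker is at (142,224). I'll enlarge the crops next.

```bash
python3 - <<'E'
from h import *
t=cv2.imread('pics/top0.png'); s=cv2.imread('pics/side0.png')
a=cv2.resize(t[145:250,225:385],None,fx=5,fy=5,interpolation=cv2.INTER_CUBIC)
b=cv2.resize(s[120:235,215:315],None,fx=5,fy=5,interpolation=cv2.INTER_CUBIC)
cv2.imwrite('pics/ct.png',a);cv2.imwrite('pics/cs.png',b)
E
```

```text
(no output)
```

View pics/ct.png

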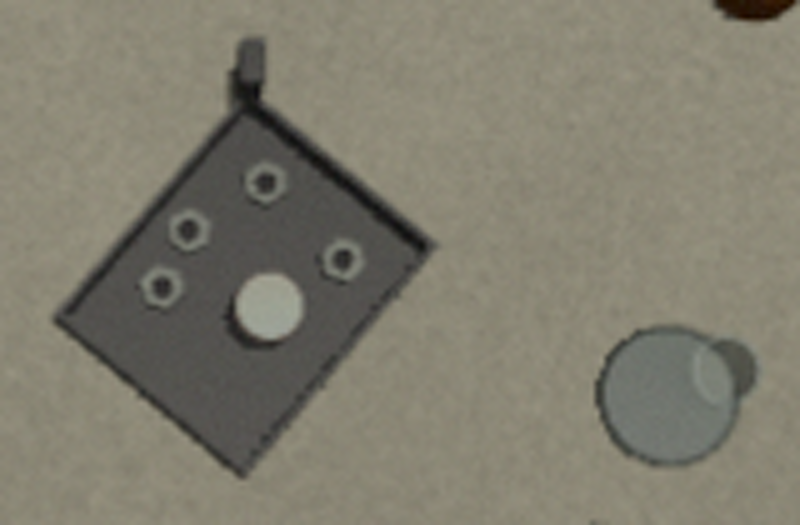

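View pics/cs.png

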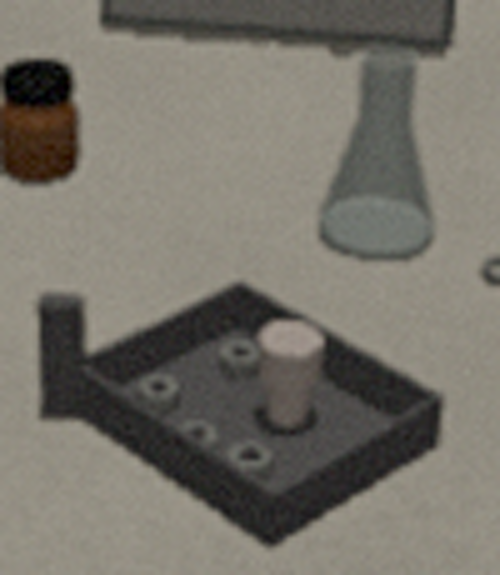

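```bash
python3 - <<'E'
from h import *
im=load('top0'); si=load('side0')
T=lambda c:[(225+(c[0]+.5)/5-.5),(145+(c[1]+.5)/5-.5)]
S=lambda c:[(215+(c[0]+.5)/5-.5),(120+(c[1]+.5)/5-.5)]
p=im['pixels'].astype(int)
# stopper mask
m=(p.min(2)>150).astype(np.uint8); m[:180]=0;m[225:]=0;m[:,:262]=0;m[:,300:]=0
n,l,st,c=cv2.connectedComponentsWithStats(m)
i=1+np.argmax(st[1:,4]); print('stopper blob',st[i],c[i]); 
print('head top',onz(im,[c[i]],.060))
f=onz(im,[T((670,395))],0.004); print('flask foot',f)
fe=onz(im,[T((670-72,395)),T((670+72,395))],.005); print('foot dia',np.linalg.norm(fe[1]-fe[0]))
print('mouth top view',onz(im,[T((714,373))],.135))
print('side mouth',onz(si,[S((389,52))],.135),'side foot',onz(si,[S((376,227))],.003))
C=onz(im,[T((247,106)),T((434,246)),T((242,474)),T((58,319))],.036)
print('corners',C[:,:2]); 
print('diags',np.linalg.norm(C[0]-C[2]),np.linalg.norm(C[1]-C[3]),'edges',[np.linalg.norm(C[i]-C[i-1]) for i in range(4)])
print('ctr',(C[0]+C[2])/2,(C[1]+C[3])/2,'dir',np.degrees(np.arctan2(*(C[0]-C[2])[[1,0]])))
print('post top',onz(im,[T((252,60))],.08),'side post top',onz(si,[S((62,303))],.08))
print('side stopper top',onz(si,[S((291,340))],.06))
print('nuts',onz(im,[T(x) for x in[(267,183),(188,230),(162,287),(343,260)]],.016)[:,:2])
E
```

```text
stopper blob [277 209   5   3   6] [279. 210.]
head top [[ 0.48557598 -0.05130384  0.06      ]]
flask foot [[ 0.45775264 -0.28327116  0.004     ]]
foot dia 0.08342164280538307
mouth top view [[ 0.45531022 -0.27508991  0.135     ]]
side mouth [[ 0.45518958 -0.28992457  0.135     ]] side foot [[ 0.45444545 -0.28496358  0.003     ]]
corners [[ 0.61494148 -0.03763705]
 [ 0.53629706 -0.14352141]
 [ 0.40674336 -0.03687462]
 [ 0.49119111  0.06659191]]
diags 0.2081995210558658 0.214900324260615 edges [np.float64(0.16179564324444057), np.float64(0.13189557348767744), np.float64(0.1678025519647424), np.float64(0.13355427908756157)]
ctr [ 0.51084242 -0.03725584  0.036     ] [ 0.51374408 -0.03846475  0.036     ] dir -0.20981903153442927
post top [[ 0.63049692 -0.03803572  0.08      ]] side post top [[ 0.6272874  -0.03426587  0.08      ]]
side stopper top [[ 0.49512352 -0.04711151  0.06      ]]
nuts [[ 0.57465009 -0.05046753]
 [ 0.54648495 -0.00560161]
 [ 0.51334443  0.00870177]
 [ 0.53074106 -0.0941424 ]]
```

```bash
python3 - <<'E'
from h import *
im=load('top0'); si=load('side0')
T=lambda c:[(225+(c[0]+.5)/5-.5),(145+(c[1]+.5)/5-.5)]
Ti=lambda p:(np.array(p)-[225,145]+.5)*5-.5
S=lambda c:[(215+(c[0]+.5)/5-.5),(120+(c[1]+.5)/5-.5)]
Si=lambda p:(np.array(p)-[215,120]+.5)*5-.5
print('head top',onz(im,[T((270,306)),T((235,306)),T((305,306))],.060))
P=[[.456,-.2835,.135],[.456,-.2835,0],[.475,-.2835,.135],[.437,-.2835,.135],[.456,-.3025,.135],[.456,-.2645,.135]]
print(Ti(proj(im,P)));print(Si(proj(si,P)))
print(Si(proj(si,[[.487,-.05,.06],[.487,-.05,.004],[.63,-.0378,.08]])))
print('tri stopper',tri([(im,T((270,306))),(si,S((291,340)))]))
E
```

```text
head top [[ 0.49715267 -0.05011664  0.06      ]
 [ 0.49681212 -0.03094533  0.06      ]
 [ 0.49749158 -0.06930109  0.06      ]]
[[730.05398971 371.90705874]
 [668.81975307 398.77152036]
 [729.14567786 335.33964568]
 [730.93382571 408.65848569]
 [766.3187135  372.43980892]
 [693.68750419 371.36552946]]
[[387.32999169  55.94456696]
 [373.37977196 231.54397715]
 [358.75358239  53.75018315]
 [415.96422434  58.16003852]
 [388.66395761  44.1051005 ]
 [385.95902914  68.09934554]]
[[305.3606292  338.51656221]
 [300.65897776 416.39923329]
 [ 58.57108063 299.34225111]]
tri stopper [ 0.49635564 -0.05018005  0.05813729]
```

>>> step_arm --increments "0 0 0 0 0 -0.8;0 0 0 0 0 -0.8;0 0 0 0 0 -0.8;0 0 0 0 0 -0.76;-1 0.4 0 0 0 0;-1 0.4 0 0 0 0;-1 0.4 0 0 0 0;-1 0.4 0 0 0 0;-1 0.4 0 0 0 0;-1 0.4 0 0 0 0;-1 0.4 0 0 0 0;-1 0.4 0 0 0 0" --fingers 1

```text
t: 1.15
tool_pos: [0.2742, 0.3927, 0.2309]
tool_rot: [2.221, 2.222, -0.001]
contact_force: [0.4, 0.8, 0.3]
opening: 0.0856
```

```bash
cat >> h.py <<'E'
def st():
    o=ctrl.get_obs(); M=R.from_rotvec(o['tool_rot']).as_matrix()
    print('t%.2f'%o['t'],'pos',o['tool_pos'].round(4),'x',M[:,0].round(3),'z',M[:,2].round(3),'F',np.round(o['contact_force'],1),'open',round(o['opening'],4),'q',o['q'].round(2)); return o,M
E
python3 -c "
from h import *; st()"
```

```text
t1.15 pos [0.2742 0.3927 0.2309] x [-0.001  1.    -0.   ] z [-0. -0. -1.] F [0.4 0.8 0.3] open 0.0856 q [ 0.81 -0.31  1.94 -0.    1.51 -0.77]
```

>>> step_arm --increments "-1 0.64 0 0 0 0;-1 0.64 0 0 0 0;-1 0.64 0 0 0 0;-1 0.64 0 0 0 0;-1 0.64 0 0 0 0;-1 0.64 0 0 0 0;-1 0.64 0 0 0 0;-1 0.64 0 0 0 0;-1 0.64 0 0 0 0;-1 0.64 0 0 0 0;-1 0.64 0 0 0 0;-1 0.64 0 0 0 0"

```text
t: 2.15
tool_pos: [0.4666, 0.0927, 0.2311]
tool_rot: [-2.221, -2.221, 0.0]
contact_force: [0.3, 0.5, -0.2]
opening: 0.0855
```

>>> step_arm --increments "-1 0.64 0 0 0 0;-1 0.64 0 0 0 0;-1 0.64 0 0 0 0;-1 0.64 0 0 0 0;-1 0.64 0 0 0 0;-0.72 0.4 0 0 0 0;0 0 0 0 0 0;0 0 0 0 0 0"

```text
t: 2.82
tool_pos: [0.5562, -0.0495, 0.2307]
tool_rot: [-2.222, -2.219, 0.001]
contact_force: [0.4, -0.2, -0.3]
opening: 0.0855
```

```bash
python3 - <<'E'
from h import *
st(); im=snap('wrist','w1'); print(im['eye'],rot(im))
E
```

```text
t2.82 pos [ 0.5562 -0.0495  0.2307] x [0.002 1.    0.001] z [-0.001  0.001 -1.   ] F [ 0.4 -0.2 -0.3] open 0.0855 q [-0.22 -0.1   1.77  0.    1.48 -1.79]
[ 0.49047917 -0.04927773  0.37411719] [[ 0.00213408  0.96617089  0.25789388]
 [ 0.9999958  -0.00256728  0.00134305]
 [ 0.0019597   0.25788993 -0.96617232]]
```

View pics/w1.png

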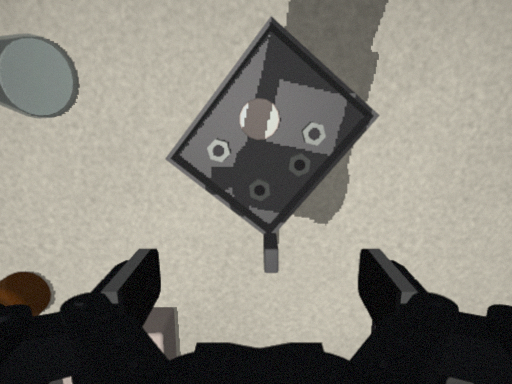

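The wrist view shows the stopper head at (260,119). The tote rim corners are at (271,19), (377,115), (270,235) and (167,157), the post top is near (271,262), and the flask is at upper left (37,77).

```bash
python3 - <<'E'
from h import *
im=load('w1'); 
g=im['pixels']
cv2.imwrite('pics/cw1.png',cv2.resize(g[0:290,150:400,::-1],None,fx=2,fy=2,interpolation=cv2.INTER_CUBIC))
print('stopper',onz(im,[(260,119),(240,119),(279.5,119),(260,99),(260,139)],.060))
C=onz(im,[(270,236),(167,157),(271.5,18),(377.5,115)],.036); print(C[:,:2])
print('diags',np.linalg.norm(C[0]-C[2]),np.linalg.norm(C[1]-C[3]),(C[0]+C[2])/2,(C[1]+C[3])/2,'dir',np.degrees(np.arctan2(*(C[0]-C[2])[[1,0]])))
print('post top',onz(im,[(271,247),(271,272)],.08))
print('flask foot',onz(im,[(37,77)],.008))
E
```

```text
stopper [[ 0.49742175 -0.04756965  0.06      ]
 [ 0.49738578 -0.06609116  0.06      ]
 [ 0.49746636 -0.02950744  0.06      ]
 [ 0.47974204 -0.04754913  0.06      ]
 [ 0.51567628 -0.04759099  0.06      ]]
[[ 0.62245878 -0.03663329]
 [ 0.53566721 -0.14285306]
 [ 0.40776637 -0.03672933]
 [ 0.4945429   0.06915908]]
diags 0.21469242566126231 0.21596378318316922 [ 0.51511257 -0.03668131  0.036     ] [ 0.51510506 -0.03684699  0.036     ] dir 0.025631077215461172
post top [[ 0.6165642  -0.03724411  0.08      ]
 [ 0.64296321 -0.03705455  0.08      ]]
flask foot [[ 0.45657454 -0.27821494  0.008     ]]
```

View pics/cw1.png

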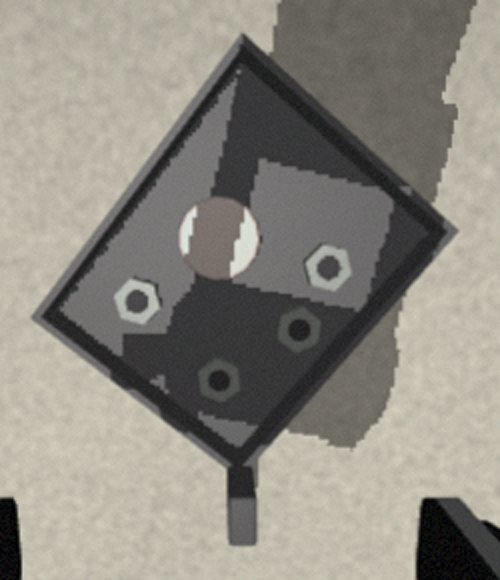

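>>> step_arm --increments "0.06 -0.8 1 0 0 0;0 -0.8 1 0 0 0;0 -0.76 1 0 0 0;0 0 1 0 0 0;0 0 1 0 0 0;0 0 1 0 0 0;0 0 1 0 0 0;0 0 0.6 0 0 0;0 0 0.27 0 0 0;0 0 0 0 0 0"

```text
t: 3.7
tool_pos: [0.4954, -0.0461, 0.0328]
tool_rot: [-2.217, -2.221, 0.003]
contact_force: [-0.0, -1.3, -0.7]
opening: 0.0859
```

>>> step_arm --increments "0 0 0 0 0 0;0 0 0 0 0 0;0 0 0 0 0 0;0 0 0 0 0 0;0 0 0 0 0 0;0 0 0 0 0 0;0 0 0 0 0 0;0 0 0 0 0 0" --fingers -1 --newtons 30

```text
t: 4.37
tool_pos: [0.4984, -0.0476, 0.036]
tool_rot: [2.22, 2.22, 0.002]
contact_force: [-0.3, 0.3, 6.1]
opening: 0.0367
```

```bash
python3 - <<'E'
from h import *
st(); im=snap('side','s2')
cv2.imwrite('pics/cs2.png',cv2.resize(im['pixels'][90:250,170:340,::-1],None,fx=3.5,fy=3.5,interpolation=cv2.INTER_CUBIC))
E
```

```text
t4.37 pos [ 0.4984 -0.0476  0.036 ] x [-0.  1. -0.] z [ 0.002 -0.    -1.   ] F [-0.3  0.3  6.1] open 0.0367 q [-0.24 -0.04  2.05  0.    1.12 -1.82]
```

View pics/cs2.png

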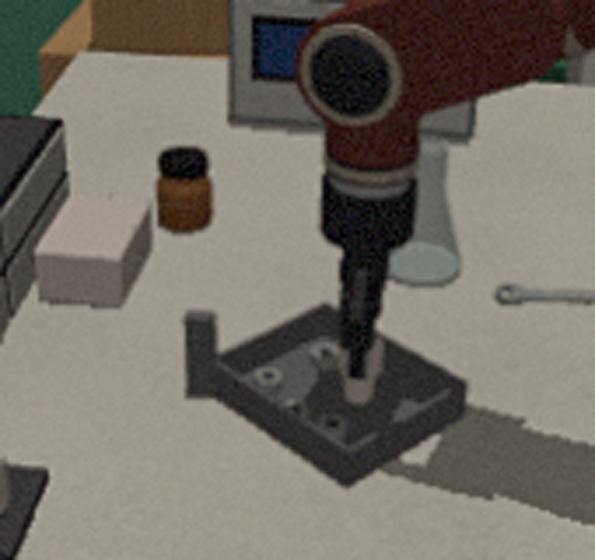

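>>> step_arm --increments "0 0 -0.3 0 0 0;0 0 -0.6 0 0 0;0 0 -1 0 0 0;0 0 -1 0 0 0;0 0 -1 0 0 0;0 0 -1 0 0 0;0 0 -1 0 0 0;0 0 -1 0 0 0;0 0 -0.9 0 0 0;0 0 0 0 0 0"

```text
t: 5.25
tool_pos: [0.4996, -0.048, 0.2356]
tool_rot: [2.216, 2.216, 0.008]
contact_force: [0.1, 0.1, -0.8]
opening: 0.0369
```

>>> step_arm --increments "-0.5 0.1 0 0 0 0;-0.8 0.1 0 0 0 0;-1 0.1 0 0 0 0;-1 0.1 0 0 0 0;-1 0.1 0 0 0 0;-1 0.1 0 0 0 0;-1 0.1 0 0 0 0;-1 0.1 0 0 0 0;-1 0.1 0 0 0 0;-0.7 0 0 0 0 0;-0.3 0 0 0 0 0;0 0 0 0 0 0"

```text
t: 6.25
tool_pos: [0.5185, -0.2813, 0.2272]
tool_rot: [-2.221, -2.216, 0.001]
contact_force: [0.1, -0.3, -0.7]
opening: 0.0369
```

```bash
python3 - <<'E'
from h import *
st(); im=snap('wrist','w3');im=snap('side','s3');snap('top','t3')
cv2.imwrite('pics/cs3.png',cv2.resize(im['pixels'][40:250,170:380,::-1],None,fx=2.8,fy=2.8,interpolation=cv2.INTER_CUBIC))
E
```

```text
t6.25 pos [ 0.5185 -0.2813  0.2272] x [0.002 1.    0.002] z [-0.003  0.002 -1.   ] F [ 0.1 -0.3 -0.7] open 0.0369 q [-0.62 -0.02  1.7  -0.    1.47 -2.19]
```

View pics/cs3.png

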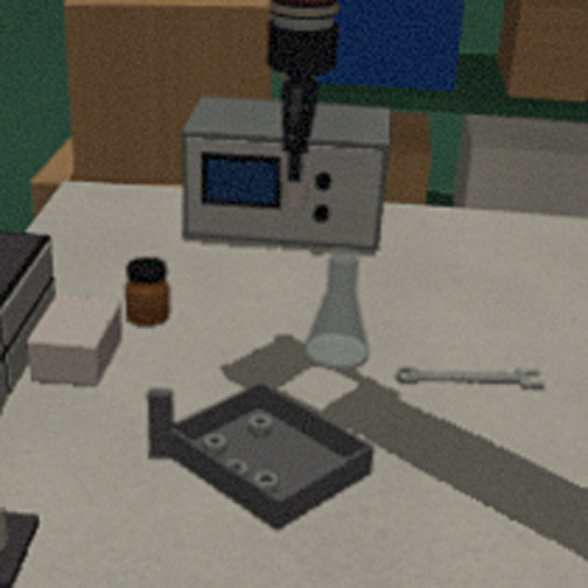

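View pics/w3.png

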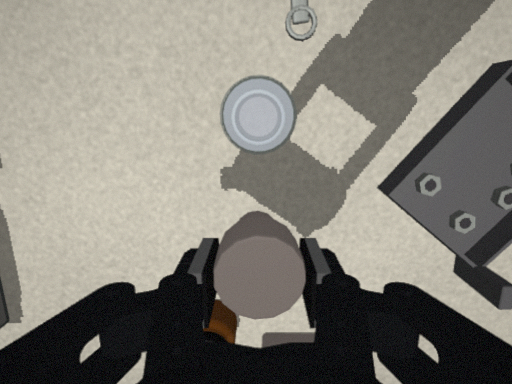

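Wrist view: the flask is seen nearly end-on, with its foot and neck circles near (259,115), and the held stopper is at (260,268). The side view shows it hanging straight. I'll zoom in for the circle centres.

```bash
python3 - <<'E'
from h import *
im=load('w3'); g=im['pixels']
c=cv2.resize(g[65:165,210:310,::-1],None,fx=5.5,fy=5.5,interpolation=cv2.INTER_CUBIC); cv2.imwrite('pics/cw3.png',c)
for q in ([.456,-.2825],):
  print(proj(im,[[*q,0],[*q,.135],[q[0],q[1]+.019,.135],[q[0],q[1]+.041,.005]]))
E
```

```text
[[256.4972905  114.59548395]
 [255.80474986 116.14685484]
 [283.20151117 116.05573089]
 [294.63116942 114.49916531]]
```

View pics/cw3.png

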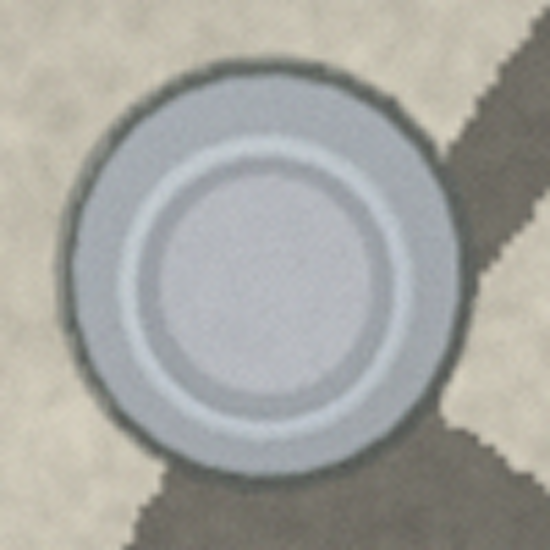

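```bash
python3 - <<'E'
from h import *
im=load('w3'); g=im['pixels']
print(onz(im,[(257.8,116.5)],.135), onz(im,[(258.1,114)],.004))
T=np.array([.5185,-.2813,.2272])
P=[T+[dx*.019,dy*.019,h-.032] for h in (.056,.030) for dx,dy in((1,0),(-1,0),(0,1),(0,-1),(0,0))]
print(proj(im,P).round(1))
cv2.imwrite('pics/cw3b.png',cv2.resize(g[200:330,200:320,::-1],None,fx=4.5,fy=4.5,interpolation=cv2.INTER_CUBIC))
E
```

```text
[[ 0.45624096 -0.28111728  0.135     ]] [[ 0.45535448 -0.28075651  0.004     ]]
[[258.1 321.8]
 [257.8 235.9]
 [305.3 280.2]
 [210.6 280.6]
 [258.  280.4]
 [258.1 289.2]
 [257.8 215.5]
 [297.7 253.3]
 [218.2 253.6]
 [257.9 253.4]]
```

View pics/cw3b.png

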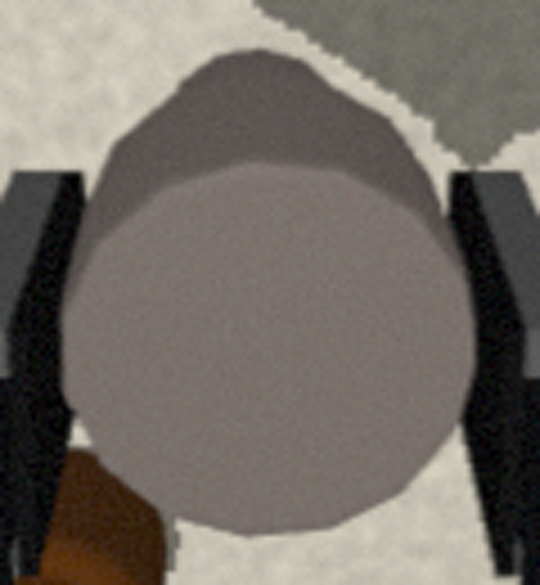

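```bash
python3 - <<'E'
from h import *
im=load('w3')
for z in(.2475,.251): print(onz(im,[(259.6,277.3),(213.3,277.3),(305.1,277.3)],z))
# plug tip: top row of visible outline ~ (258,211)
T=np.array([.5185,-.2803])
for b in (.1917,.195): print(proj(im,[[T[0]-.012,T[1],b],[T[0]-.019,T[1],b+.03]]))
E
```

```text
[[ 0.51912839 -0.28063447  0.2475    ]
 [ 0.51902796 -0.2997241   0.2475    ]
 [ 0.51920175 -0.26185661  0.2475    ]]
[[ 0.51725422 -0.28064962  0.251     ]
 [ 0.51715664 -0.299197    0.251     ]
 [ 0.5173255  -0.26240515  0.251     ]]
[[259.59330949 209.30941504]
 [259.90969241 213.23770192]]
[[259.62601694 211.00107527]
 [259.95560894 215.35258872]]
```

>>> step_arm --increments "0 -0.5 0 0 0 0;0 -0.8 0 0 0 0;0 -0.8 0 0 0 0;0 -0.42 0 0 0 0;0 0 0 0 0 0;0 0 0 0 0 0;0 0 0 0 0 0"

```text
t: 6.98
tool_pos: [0.4574, -0.2796, 0.2298]
tool_rot: [2.22, 2.222, 0.001]
contact_force: [-0.1, -0.5, -0.2]
opening: 0.0373
```

```bash
python3 - <<'E'
from h import *
st(); im=snap('wrist','w4');im=snap('side','s4')
cv2.imwrite('pics/cs4.png',cv2.resize(im['pixels'][90:190,240:340,::-1],None,fx=5.5,fy=5.5,interpolation=cv2.INTER_CUBIC))
E
```

```text
t6.98 pos [ 0.4574 -0.2796  0.2298] x [-0.001  1.    -0.   ] z [ 0.001 -0.    -1.   ] F [-0.1 -0.5 -0.2] open 0.0373 q [-0.69 -0.16  1.82  0.    1.48 -2.26]
```

View pics/cs4.png

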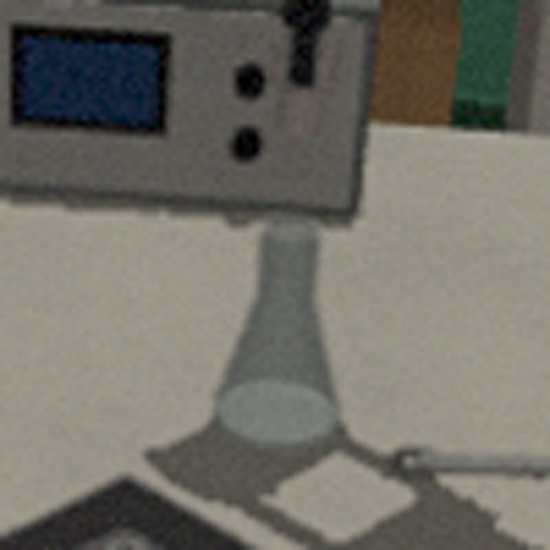

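```bash
python3 - <<'E'
from h import *
a=[]
for i in range(6):
    ctrl.get_image('wrist'); a.append(ctrl.get_obs()['tool_pos'])
a=np.array(a); print(a.round(4),a.mean(0).round(4))
im=load('w4'); g=im['pixels']
print(im['eye'],load('w3')['eye'])
cv2.imwrite('pics/cw4.png',cv2.resize(g[150:350,170:350,::-1],None,fx=3,fy=3,interpolation=cv2.INTER_CUBIC))
E
```

```text
[[ 0.4574 -0.2798  0.2296]
 [ 0.4573 -0.2798  0.2295]
 [ 0.4572 -0.2798  0.2295]
 [ 0.4571 -0.2798  0.2294]
 [ 0.457  -0.2798  0.2294]
 [ 0.457  -0.2799  0.2294]] [ 0.4572 -0.2798  0.2295]
[ 0.39147014 -0.27939135  0.37310002] [ 0.45314924 -0.28116772  0.37071537]
```

View pics/cw4.png

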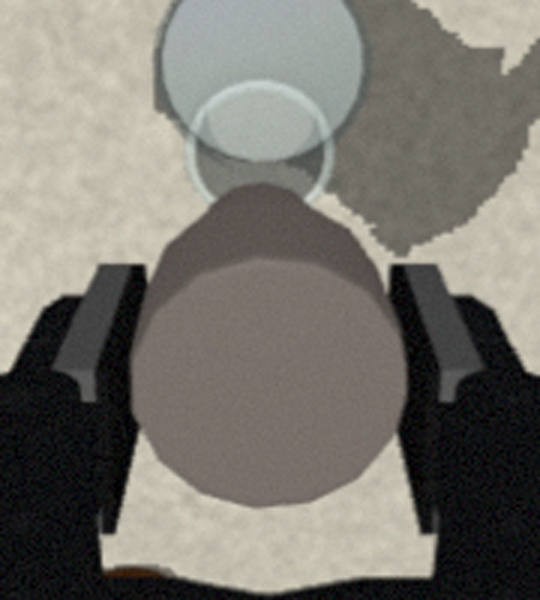

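```bash
python3 - <<'E'
from h import *
im=load('w4')
print('mouth edge -x',onz(im,[(256.9,176.8)],.135)+[.019,0,0], 'L/R',onz(im,[(232.2,200),(281.4,200)],.135))
print('head ctr',onz(im,[(170+269/3,150+383/3),(170+131/3,277),(170+407/3,277)],.252))
print('head edges x',onz(im,[(259.6,150+258/3),(259.6,150+506/3)],.252))
E
```

```text
mouth edge -x [[ 0.45752719 -0.2805239   0.135     ]] L/R [[ 0.45620734 -0.29905305  0.135     ]
 [ 0.45620855 -0.26218488  0.135     ]]
head ctr [[ 0.45712155 -0.27889364  0.252     ]
 [ 0.45680423 -0.297577    0.252     ]
 [ 0.45681524 -0.26020545  0.252     ]]
head edges x [[ 0.43904516 -0.27893653  0.252     ]
 [ 0.47617385 -0.2789043   0.252     ]]
```

>>> step_arm --increments "-0.06 -0.02 0 0 0 0;0 0 0.5 0 0 0;0 0 0.5 0 0 0;0 0 0.5 0 0 0;0 0 0.4 0 0 0;0 0 0.2 0 0 0;0 0 0.2 0 0 0;0 0 0.2 0 0 0;0 0 0.2 0 0 0;0 0 0 0 0 0;0 0 0 0 0 0"

```text
t: 8.3
tool_pos: [0.4563, -0.2814, 0.162]
tool_rot: [-2.221, -2.222, -0.0]
contact_force: [-0.1, -0.3, -0.5]
opening: 0.037
```

```bash
python3 - <<'E'
from h import *
st(); im=snap('wrist','w5');cv2.imwrite('pics/cw5.png',cv2.resize(im['pixels'][80:350,120:400,::-1],None,fx=2,fy=2)); im=snap('side','s5')
cv2.imwrite('pics/cs5.png',cv2.resize(im['pixels'][90:190,240:340,::-1],None,fx=5.5,fy=5.5,interpolation=cv2.INTER_CUBIC))
E
```

```text
t8.30 pos [ 0.4563 -0.2814  0.162 ] x [-0.  1.  0.] z [-0.  0. -1.] F [-0.1 -0.3 -0.5] open 0.037 q [-0.69 -0.11  1.89  0.    1.36 -2.26]
```

View pics/cs5.png

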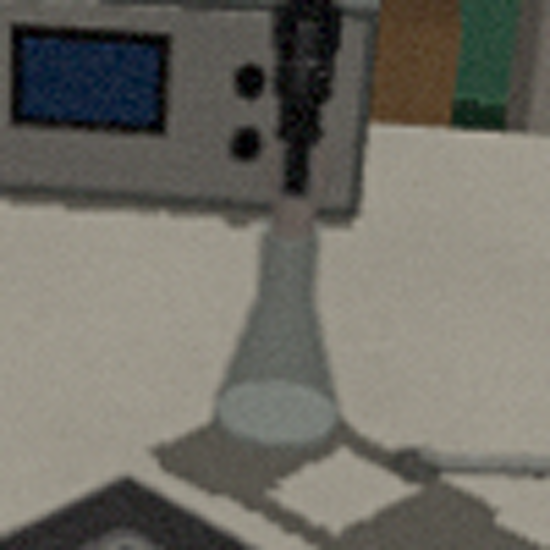

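View pics/cw5.png

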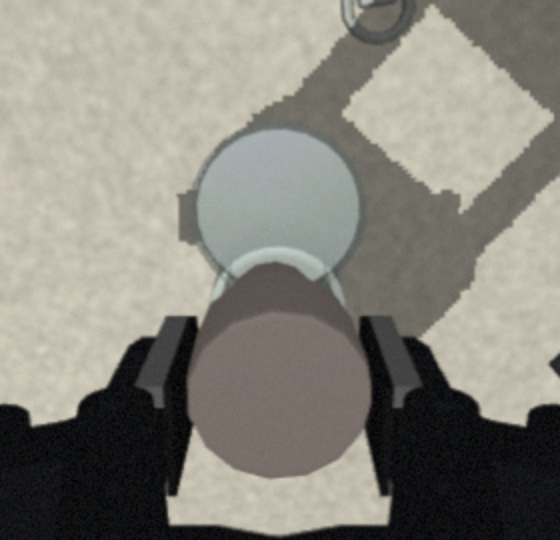

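>>> step_arm --increments "0 0 0.15 0 0 0;0 0 0.15 0 0 0;0 0 0.15 0 0 0;0 0 0.15 0 0 0;0 0 0.1 0 0 0;0 0 0.1 0 0 0;0 0 0 0 0 0;0 0 0 0 0 0"

```text
t: 9.07
tool_pos: [0.4562, -0.2813, 0.1419]
tool_rot: [-2.221, -2.221, 0.0]
contact_force: [-0.3, 0.2, 0.2]
opening: 0.0367
```

>>> step_arm --increments "0 0 0.05 0 0 0;0 0 0.05 0 0 0;0 0 0 0 0 0"

```text
t: 9.32
tool_pos: [0.4564, -0.2813, 0.1395]
tool_rot: [2.221, 2.222, 0.0]
contact_force: [1.3, -0.8, -0.5]
opening: 0.0368
```

>>> step_arm --increments "0 0 0.04 0 0 0;0 0 0.04 0 0 0;0 0 0 0 0 0"

```text
t: 9.57
tool_pos: [0.4564, -0.2814, 0.1376]
tool_rot: [2.221, 2.221, 0.0]
contact_force: [0.8, 0.5, 0.0]
opening: 0.037
```

>>> step_arm --increments "0 0 0.04 0 0 0;0 0 0.04 0 0 0;0 0 0 0 0 0"

```text
t: 9.82
tool_pos: [0.4567, -0.2815, 0.1372]
tool_rot: [2.221, 2.221, 0.001]
contact_force: [-1.4, 2.4, 6.7]
opening: 0.037
```

```bash
python3 - <<'E'
from h import *
st(); im=snap('side','s6')
cv2.imwrite('pics/cs6.png',cv2.resize(im['pixels'][90:190,240:340,::-1],None,fx=5.5,fy=5.5,interpolation=cv2.INTER_CUBIC))
E
```

```text
t9.82 pos [ 0.4567 -0.2815  0.1372] x [-0.  1. -0.] z [ 0.001 -0.    -1.   ] F [-1.4  2.4  6.7] open 0.037 q [-0.69 -0.08  1.91  0.    1.32 -2.26]
```

View pics/cs6.png

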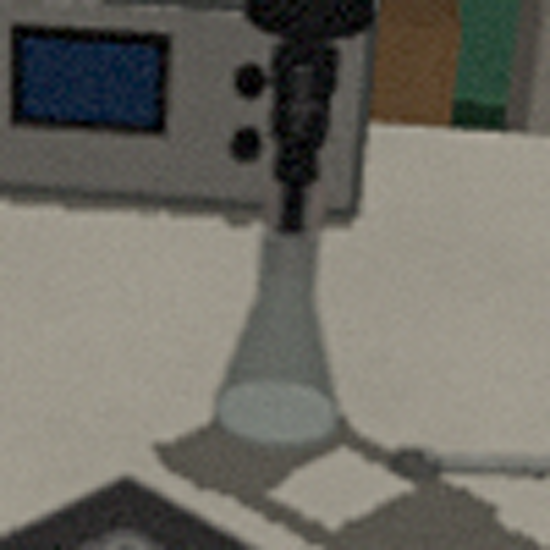

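The side view shows the head sitting down on the rim at (290,235), with an upward force of 6.7 N. I'll release, back off and look again.

>>> step_arm --increments "0 0 0 0 0 0;0 0 0 0 0 0;0 0 0 0 0 0;0 0 0 0 0 0;0 0 0 0 0 0;0 0 0 0 0 0" --fingers 1

```text
t: 10.37
tool_pos: [0.4561, -0.2813, 0.1353]
tool_rot: [-2.221, -2.221, 0.0]
contact_force: [0.1, 0.0, -1.1]
opening: 0.0854
```

>>> step_arm --increments "0 0 -0.4 0 0 0;0 0 -0.8 0 0 0;0 0 -1 0 0 0;0 0 -1 0 0 0;0 0 -1 0 0 0;0.5 1 0 0 0 0;0.5 1 0 0 0 0;0 1 0 0 0 0;0 0 0 0 0 0"

```text
t: 11.12
tool_pos: [0.5342, -0.2557, 0.2414]
tool_rot: [2.217, 2.223, 0.002]
contact_force: [-0.3, -0.2, 0.1]
opening: 0.0853
```

```bash
python3 - <<'E'
from h import *
st(); a=snap('side','s7'); b=snap('wrist','w7')
A=cv2.resize(a['pixels'][90:190,240:340,::-1],(500,500),interpolation=cv2.INTER_CUBIC)
cv2.imwrite('pics/c7.png',A)
E
```

```text
t11.12 pos [ 0.5342 -0.2557  0.2414] x [-0.003  1.    -0.   ] z [ 0.002 -0.    -1.   ] F [-0.3 -0.2  0.1] open 0.0853 q [-0.57 -0.03  1.68  0.    1.49 -2.15]
```

View pics/c7.png

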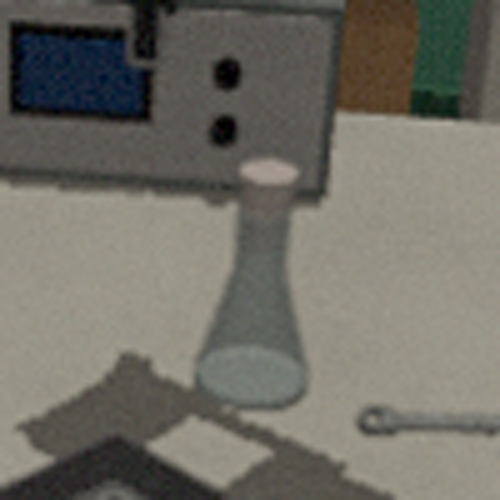

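View pics/w7.png

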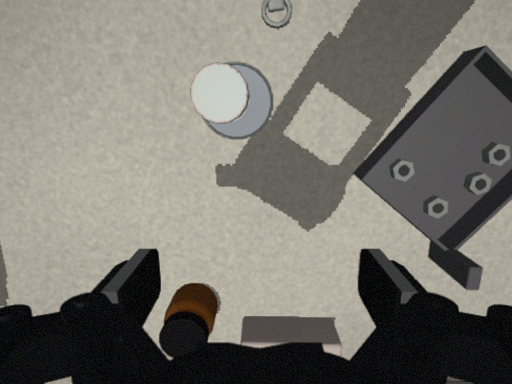

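```bash
python3 - <<'E'
from h import *
w=load('w7'); s=load('side0'); s7=load('s7')
E=onz(w,[(190,93.5),(249,93.5),(219.5,63),(219.5,123)],.161); print(E,np.linalg.norm(E[0]-E[1]),np.linalg.norm(E[2]-E[3]))
px=(240+269/5,90+172/5); print(tri([(w,(219.5,93)),(s7,px)]))
c=E.mean(0); print(proj(s7,[[c[0],c[1],.161],[c[0],c[1],.135]]), px)
E
```

```text
[[ 0.45604696 -0.30001574  0.161     ]
 [ 0.45593434 -0.26196368  0.161     ]
 [ 0.43773124 -0.28043575  0.161     ]
 [ 0.47450031 -0.28156881  0.161     ]] 0.038052232217357984 0.036786515971692794
[ 0.45376416 -0.28126664  0.15920696]
[[292.58075382 123.86905777]
 [292.01424174 131.10439   ]] (293.8, 124.4)
```

Stopper is home: head top at z 0.161, centred on the mouth at (0.456, −0.281). Next is the post.

>>> step_arm --increments "0.7 0.3 0 0 0 0;1 0.44 0 0 0 0;1 0.44 0 0 0 0;1 0.44 0 0 0 0;1 0.44 0 0 0 0;1 0.44 0 0 0 0;1 0.44 0 0 0 0;1 0.44 0 0 0 0;0.75 0.34 0.6 0 0 0;0.3 0.1 0.8 0 0 0;0 0 0.8 0 0 0;0 0 0.3 0 0 0"

```text
t: 12.22
tool_pos: [0.6244, -0.0373, 0.1749]
tool_rot: [-2.218, -2.219, 0.005]
contact_force: [-1.0, -0.6, -0.7]
opening: 0.0851
```

>>> step_arm --increments "0 0 0 0 0 0;0 0 0 0 0 0;0 0 0 0 0 0"

```text
t: 12.47
tool_pos: [0.6272, -0.0384, 0.1799]
tool_rot: [2.221, 2.219, 0.002]
contact_force: [-1.0, -0.1, 0.4]
opening: 0.085
```

```bash
python3 - <<'E'
from h import *
st(); snap('wrist','w8')
E
```

```text
t12.47 pos [ 0.6272 -0.0384  0.1799] x [ 0.001  1.    -0.001] z [ 0.002 -0.001 -1.   ] F [-1.  -0.1  0.4] open 0.085 q [-0.18  0.09  1.66 -0.    1.39 -1.75]
```

View pics/w8.png

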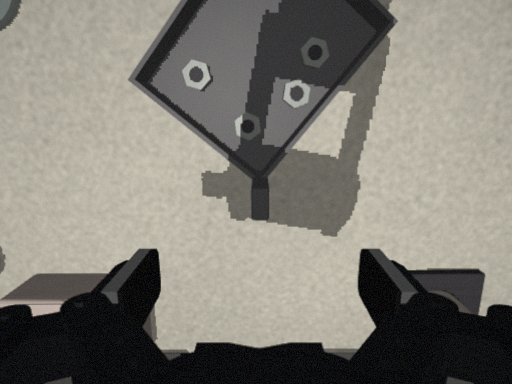

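```bash
python3 - <<'E'
from h import *
w=load('w8'); g=w['pixels']
cv2.imwrite('pics/cw8.png',cv2.resize(g[160:235,220:300,::-1],None,fx=7,fy=7,interpolation=cv2.INTER_CUBIC))
C=onz(w,[(130,78),(397,19)],.036);print(C,C.mean(0),np.linalg.norm(C[0]-C[1]))
c=np.array([.515,-.037,0])
print(proj(w,c+np.array([[.102,-.007,.08],[.128,-.007,.08],[.128,.007,.08],[.128,.007,0],[.11,0,.036]])))
E
```

```text
[[ 0.53602527 -0.14310418  0.036     ]
 [ 0.49318172  0.07016319  0.036     ]] [ 0.5146035  -0.03647049  0.036     ] 0.21752825651109925
[[250.85906829 186.58680579]
 [251.11720806 219.19135854]
 [269.11944178 219.16265234]
 [266.6659749  193.87428925]
 [259.88148188 184.24955934]]
```

View pics/cw8.png

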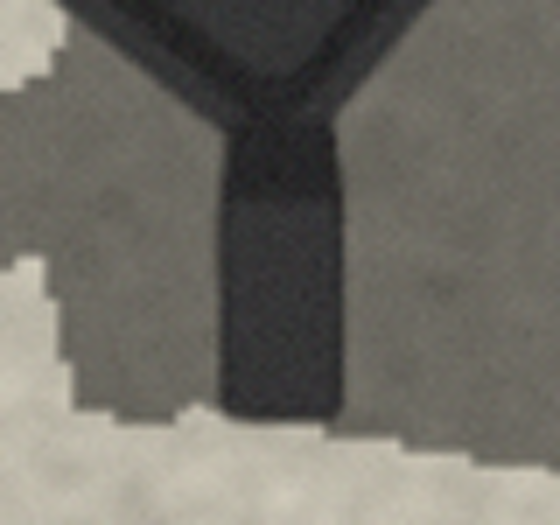

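>>> step_arm --increments "0.04 0.1 0.6 0 0 0;0 0 1 0 0 0;0 0 1 0 0 0;0 0 1 0 0 0;0 0 1 0 0 0;0 0 0.6 0 0 0;0 0 0.26 0 0 0;0 0 0 0 0 0;0 0 0 0 0 0;0 0 0 0 0 0"

```text
t: 13.35
tool_pos: [0.6308, -0.0369, 0.0436]
tool_rot: [2.219, 2.22, 0.003]
contact_force: [-0.5, 0.3, 0.0]
opening: 0.0851
```

```bash
python3 - <<'E'
from h import *
st()
E
```

```text
t13.35 pos [ 0.6308 -0.0369  0.0436] x [-0.     1.    -0.001] z [ 0.003 -0.001 -1.   ] F [-0.5  0.3  0. ] open 0.0851 q [-0.18  0.25  1.73  0.    1.16 -1.75]
```

>>> step_arm --increments "0 0 0 0 0 0;0 0 0 0 0 0;0 0 0 0 0 0;0 0 0 0 0 0;0 0 0 0 0 0;0 0 0 0 0 0;0 0 0 0 0 0;0 0 0 0 0 0;0 0 0 0 0 0" --fingers -1 --newtons 70

```text
t: 14.1
tool_pos: [0.6295, -0.0367, 0.0418]
tool_rot: [2.221, 2.221, 0.0]
contact_force: [0.6, 0.0, 1.3]
opening: 0.0131
```

```bash
python3 - <<'E'
from h import *
st(); snap('wrist','w9'); snap('side','s9')
E
```

```text
t14.10 pos [ 0.6295 -0.0367  0.0418] x [-0.  1. -0.] z [ 0.001 -0.    -1.   ] F [0.6 0.  1.3] open 0.0131 q [-0.18  0.25  1.73 -0.    1.16 -1.75]
```

View pics/s9.png

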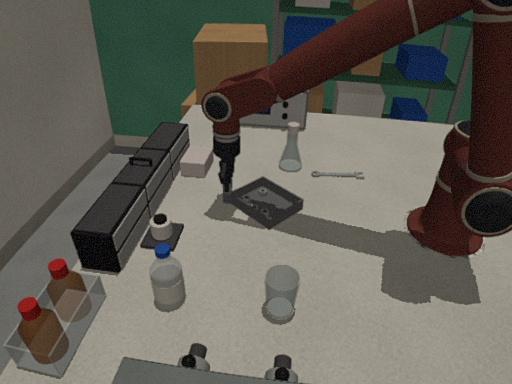

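>>> step_arm --increments "0 -0.026 -0.135 -0.15 0 0;0 -0.026 -0.135 -0.15 0 0;0 -0.054 -0.269 -0.3 0 0;0 -0.054 -0.269 -0.3 0 0;0 -0.054 -0.269 -0.3 0 0;0 -0.026 -0.135 -0.15 0 0;0 0 0 0 0 0;0 0 0 0 0 0"

```text
t: 14.87
tool_pos: [0.6209, -0.0364, 0.0711]
tool_rot: [2.152, 2.152, 0.145]
contact_force: [0.6, 0.3, -3.2]
opening: 0.0133
```

```bash
cat >> h.py <<'E'
def tilt(z0=.042):
    o,M=st(); th=np.arctan2(M[0,2],-M[2,2]); 
    e=[.405+.2248*np.cos(th)-z0*np.sin(th),.2248*np.sin(th)+z0*np.cos(th)]
    print('tilt',np.degrees(th),'rad',th,'ideal x,z',np.round(e,4),'torque',o['wrist_torque'].round(2)); return o,M,th
E
python3 - <<'E'
from h import *
tilt(); im=snap('side','s10'); cv2.imwrite('pics/cs10.png',cv2.resize(im['pixels'][80:250,170:340,::-1],None,fx=3.4,fy=3.4,interpolation=cv2.INTER_CUBIC))
E
```

```text
t14.87 pos [ 0.6209 -0.0364  0.0711] x [0. 1. 0.] z [ 0.134  0.    -0.991] F [ 0.6  0.3 -3.2] open 0.0133 q [-0.19  0.11  1.83  0.03  1.06 -1.77]
tilt 7.685301825991226 rad 0.1341338208730792 ideal x,z [0.6222 0.0717] torque [ 0.03 -0.04  0.01]
```

View pics/cs10.png

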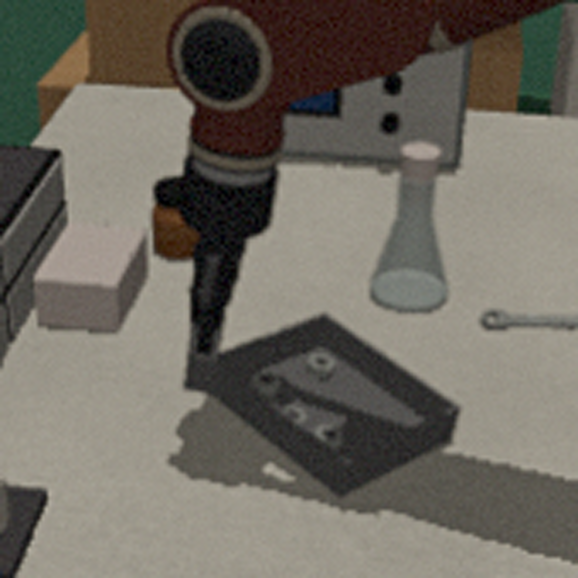

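>>> step_arm --increments "0 -0.026 -0.135 -0.15 0 0;0 -0.054 -0.269 -0.3 0 0;0 -0.054 -0.269 -0.3 0 0;0 -0.054 -0.269 -0.3 0 0;0 -0.054 -0.269 -0.3 0 0;0 -0.054 -0.269 -0.3 0 0;0 -0.054 -0.269 -0.3 0 0;0 -0.054 -0.269 -0.3 0 0;0 -0.054 -0.269 -0.3 0 0;0 -0.026 -0.135 -0.15 0 0;0 0 0 0 0 0;0 0 0 0 0 0"

```text
t: 15.92
tool_pos: [0.5943, -0.0365, 0.1263]
tool_rot: [1.999, 1.999, 0.41]
contact_force: [-0.9, -0.1, -4.0]
opening: 0.0133
```

```bash

python3 - <<'E'
from h import *
tilt(); im=snap('side','s11'); cv2.imwrite('pics/cs11.png',cv2.resize(im['pixels'][80:250,170:340,::-1],None,fx=3.4,fy=3.4,interpolation=cv2.INTER_CUBIC))
E
```

```text
t15.92 pos [ 0.5943 -0.0365  0.1263] x [-0.  1.  0.] z [ 0.393  0.    -0.92 ] F [-0.9 -0.1 -4. ] open 0.0133 q [-0.23 -0.17  2.05  0.12  0.87 -1.86]
tilt 23.145407415500866 rad 0.4039635661160013 ideal x,z [0.5952 0.127 ] torque [-0.03  0.13  0.09]
```

View pics/cs11.png

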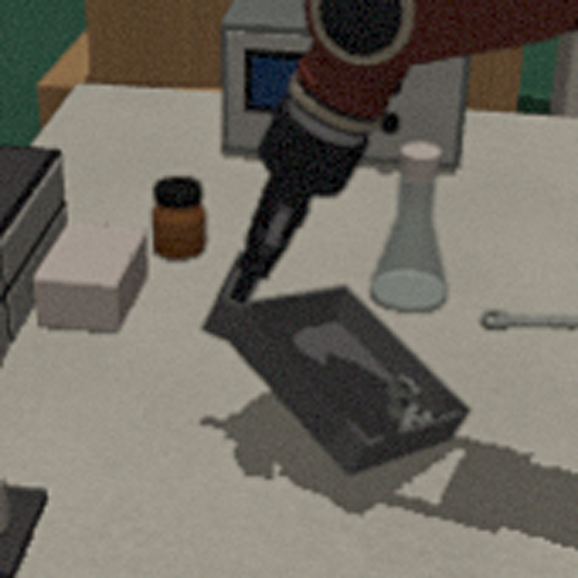

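>>> step_arm --increments "0 -0.026 -0.135 -0.15 0 0;0 -0.054 -0.269 -0.3 0 0;0 -0.054 -0.269 -0.3 0 0;0 -0.054 -0.269 -0.3 0 0;0 -0.054 -0.269 -0.3 0 0;0 -0.026 -0.135 -0.15 0 0;0 -0.017 -0.09 -0.1 0 0;0 0 0 0 0 0;0 0 0 0 0 0;0 0 0 0 0 0;0 0 0 0 0 0;0 0 0 0 0 0"

```text
t: 16.97
tool_pos: [0.5722, -0.0366, 0.1554]
tool_rot: [1.901, 1.902, 0.552]
contact_force: [-0.6, 0.7, -3.7]
opening: 0.0136
```

```bash

python3 - <<'E'
from h import *
tilt(); im=snap('side','s12'); cv2.imwrite('pics/cs12.png',cv2.resize(im['pixels'][80:250,170:340,::-1],None,fx=3.4,fy=3.4,interpolation=cv2.INTER_CUBIC))
im=snap('top','t12'); cv2.imwrite('pics/ct12.png',cv2.resize(im['pixels'][145:260,200:380,::-1],None,fx=4.2,fy=4.2,interpolation=cv2.INTER_CUBIC))
snap('wrist','w12')
E
```

```text
t16.97 pos [ 0.5722 -0.0366  0.1554] x [-0.  1.  0.] z [ 0.535  0.    -0.845] F [-0.6  0.7 -3.7] open 0.0136 q [-0.26 -0.36  2.18  0.2   0.78 -1.94]
tilt 32.345325476250636 rad 0.5645324271897765 ideal x,z [0.5724 0.1558] torque [0.02 0.16 0.04]
```

View pics/cs12.png

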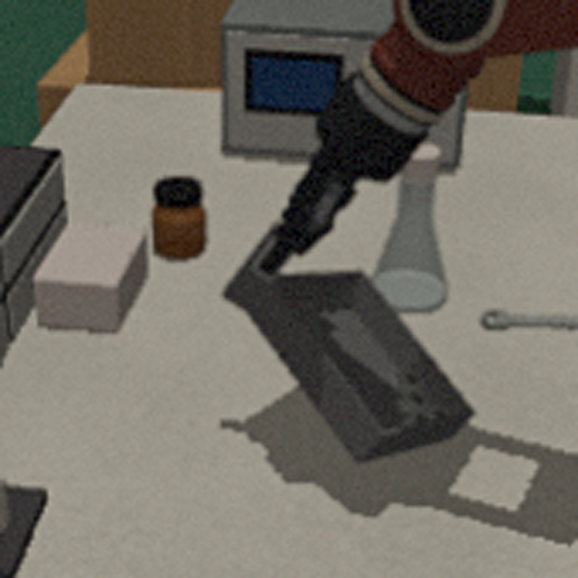

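View pics/ct12.png

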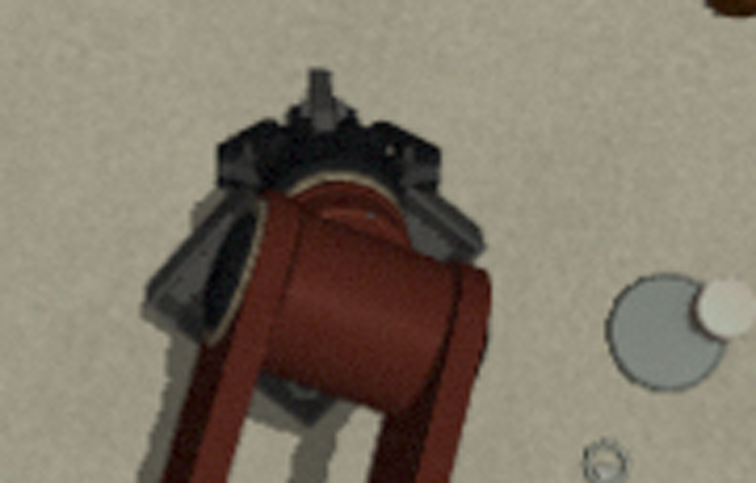

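View pics/w12.png

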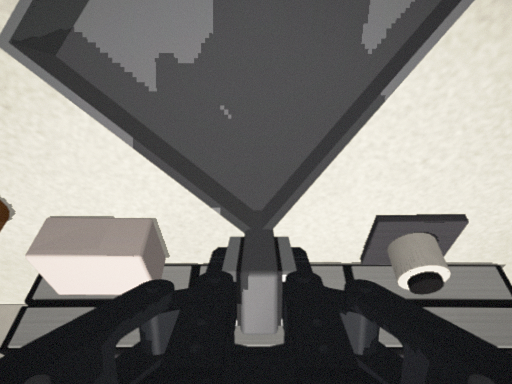

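```bash

python3 - <<'E'
from h import *
im=load('s12'); c=im['pixels'][150:225,230:320,::-1].astype(float)
c=np.clip((c/255)**.5*255*1.25-30,0,255).astype(np.uint8)
cv2.imwrite('pics/cs12b.png',cv2.resize(c,None,fx=7,fy=7,interpolation=cv2.INTER_CUBIC))
# projected model points for theta
th=np.radians(32.4); piv=np.array([.405,-.037,0])
def w(p): 
    x,y,z=p[0]+.11,p[1],p[2]; return piv+[x*np.cos(th)-z*np.sin(th),y,x*np.sin(th)+z*np.cos(th)]
for n,p in dict(postcorner=(.11,0,.036),posttop=(.128,0,.08),right=(.02,-.108,.036),left=(-.02,.108,.036),leftbot=(-.02,.108,0),gath=(-.11,0,.036),inner=(-.104,0,.004)).items():
    print(n,((proj(im,[w(p)])[0]-[230,150]+.5)*7-.5).round(0))
E
```

```text
postcorner [118.  77.]
posttop [141. -26.]
right [326.  67.]
left [365. 406.]
leftbot [310. 466.]
gath [560. 362.]
inner [501. 403.]
```

View pics/cs12b.png

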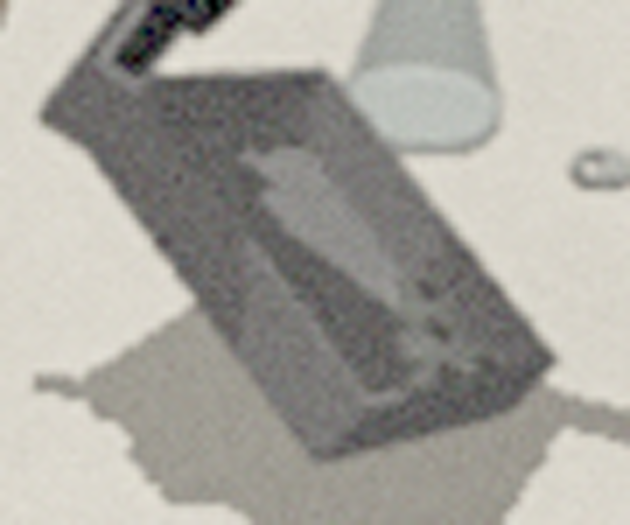

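```bash

python3 - <<'E'
from h import *
im=load('s12'); th=np.radians(32.4); piv=np.array([.405,-.037,0])
c,s=np.cos(th),np.sin(th); ex=np.array([c,0,s]); ez=np.array([-s,0,c])
def cast(px,h):
    e,d=rays(im,[px]); d=d[0]; o=piv+h*ez; k=((o-e)@ez)/(d@ez); P=e+k*d-piv; return np.array([P@ex-.11,P[1]])
for q in [(428,288),(437,330),(482,367),(430,365),(455,335)]:
    px=((q[0]+.5)/7-.5+230,(q[1]+.5)/7-.5+150); print(q,(cast(px,.016)*1000).round(0))
p=im['pixels'][195:212,280:308,:].astype(float)
p=np.clip((p/255)**.5*255*1.8-120,0,255).astype(np.uint8)
cv2.imwrite('pics/cs12c.png',cv2.resize(p[:,:,::-1],None,fx=20,fy=20,interpolation=cv2.INTER_CUBIC))
E
```

```text
(428, 288) [-55. -28.]
(437, 330) [-61.  -2.]
(482, 367) [-85.   3.]
(430, 365) [-60.  25.]
(455, 335) [-71.  -7.]
```

View pics/cs12c.png

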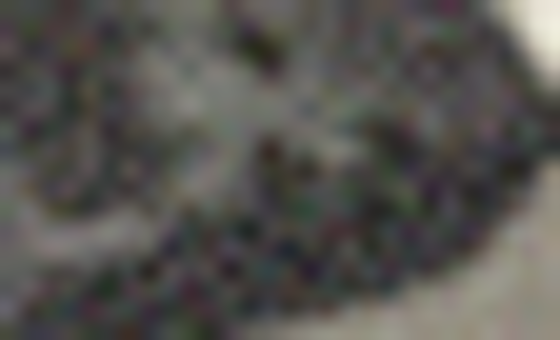

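```bash

python3 - <<'E'
from h import *
f=[ctrl.get_image('side')['pixels'][190:215,270:315].astype(float) for i in range(20)]
a=np.mean(f,0); np.save('pics/avg.npy',a); a=np.clip((a-20)*2.6,0,255).astype(np.uint8)
cv2.imwrite('pics/avg.png',cv2.resize(a[:,:,::-1],None,fx=16,fy=16,interpolation=cv2.INTER_CUBIC)); tilt()
E
```

```text
t18.12 pos [ 0.572  -0.0366  0.1555] x [-0.  1.  0.] z [ 0.535  0.    -0.845] F [ 0.4  0.1 -5.2] open 0.0134 q [-0.26 -0.36  2.18  0.2   0.78 -1.94]
tilt 32.367403381870524 rad 0.5649177593347882 ideal x,z [0.5724 0.1558] torque [0.   0.29 0.  ]
```

View pics/avg.png

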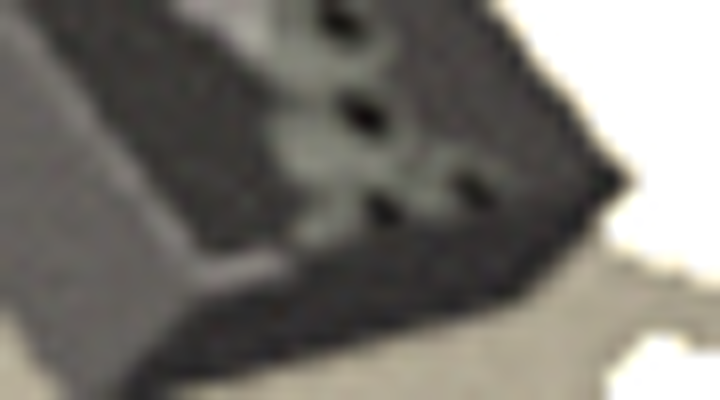

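```bash

python3 - <<'E'
from h import *
im=load('s12'); th=np.radians(32.4); piv=np.array([.405,-.037,0])
c,s=np.cos(th),np.sin(th); ex=np.array([c,0,s]); ez=np.array([-s,0,c])
def cast(px,h):
    e,d=rays(im,[px]); d=d[0]; o=piv+h*ez; k=((o-e)@ez)/(d@ez); P=e+k*d-piv; return np.array([P@ex-.11,P[1]])
P=[]
for q in [(340,22),(365,117),(472,187),(385,210)]:
    px=((q[0]+.5)/16-.5+270,(q[1]+.5)/16-.5+190); P.append(cast(px,.014)*1000)
P=np.array(P); print(P.round(0)); print(np.linalg.norm(P[:,None]-P[None],axis=2).round(0)); print('dist to corner',np.linalg.norm(P-[-104,0],axis=1).round(0))
a=np.radians(39.5); 
print('wall dists (short/long)',[( ((p-[-104,0])@[np.cos(a),-np.sin(a)]).round(0), ((p-[-104,0])@[np.sin(a),np.cos(a)]).round(0)) for p in P])
E
```

```text
[[-57. -31.]
 [-64.  -6.]
 [-88.  -6.]
 [-70.  18.]]
[[ 0. 25. 40. 50.]
 [25.  0. 24. 25.]
 [40. 24.  0. 30.]
 [50. 25. 30.  0.]]
dist to corner [56. 41. 17. 39.]
wall dists (short/long) [(np.float64(56.0), np.float64(7.0)), (np.float64(35.0), np.float64(21.0)), (np.float64(16.0), np.float64(6.0)), (np.float64(15.0), np.float64(35.0))]
```

```bash

python3 - <<'E'
from h import *
for a,b in(('top0','t12'),):
    A,B=[cv2.GaussianBlur(load(n)['pixels'],(5,5),0).astype(int) for n in(a,b)]
    for n,(x,y,r) in dict(beaker=(142,224,20),bottle=(142,137,20),jar=(378,136,16),spanner=(348,282,34),tipbox=(337,115,24),wash=(212,116,20),flaskfoot=(356,226,10)).items():
        d=np.abs(A-B)[y-r:y+r,x-r:x+r].max(2); print(n,'max',d.max(),'n>30',(d>30).sum())
im=load('t12'); cv2.imwrite('pics/t12v.png',im['pixels'][:,:,::-1]); tilt()
E
```

```text
beaker max 17 n>30 0
bottle max 18 n>30 0
jar max 18 n>30 0
spanner max 18 n>30 0
tipbox max 19 n>30 0
wash max 17 n>30 0
flaskfoot max 52 n>30 15
t18.12 pos [ 0.572  -0.0366  0.1555] x [-0.  1.  0.] z [ 0.535  0.    -0.845] F [ 0.4  0.1 -5.2] open 0.0134 q [-0.26 -0.36  2.18  0.2   0.78 -1.94]
tilt 32.367403381870524 rad 0.5649177593347882 ideal x,z [0.5724 0.1558] torque [0.   0.29 0.  ]
```

View pics/t12v.png

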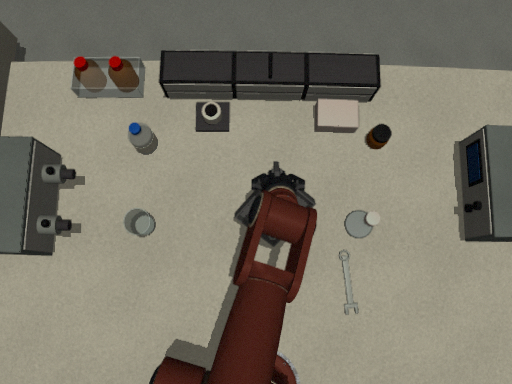

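The bystanders haven't moved, and the only change at the flask is the stopper's head at (372,219). The tote is held still at about 32.4°, so I'm handing in the job.

```bash
python3 -c "
from h import *
print(ctrl.finish_job())"
```

```text
the job is handed in; nothing more can be done
None
```

I set the stopper in the flask's neck and let go of it. I then gripped the tote's post and tipped the tote over the opposite corner, and handed in the job at about 18 s of the 48 s allowed, still holding it.

- **Stopper:** after release it stood upright, centred on the mouth. Its head top measured about 159 to 161 mm above the bench, against 161 mm when fully home.
- **Tilt:** the tool stood at 32.4°, steady over the last second. The tote's outline in the side view matched that angle to about a pixel, with the gathering corner on the bench. The arm carried about 4 to 5 N.
- **Fittings:** all four lay bunched in the gathering corner, none out of the tote. Their centres measured roughly 17, 39, 41 and 56 mm from the inner corner. The farthest lay along the long wall, touching its neighbour, so the bunch was not packed as tightly as it could be. These distances are good to about 5 mm.
- **Bystanders:** before and after top views showed no movement. The only change at the flask was the stopper.

No check failed. The estimates of the flask's position differed by a few millimetres between cameras, so I used the wrist view for the insertion.

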